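# Hold a tumbler lid at its half-way vent position

## Task

Fit the loose lid onto the neck of the polishing tumbler barrel so that its two lugs drop through the two slots and it sits fully down, then twist it clockwise (seen from above) against the spring to half-way, where the orange pointer stands at the yellow mark, well short of the lock click at the red mark. Finish while still gripping the lid and holding it steady there, since the spring would turn it back if let go; never turn it on to the lock, and leave the bowl, jar and hammer where they are.

Things in the scene. Friction and masses are not known exactly. Their poses are not given: they have to be found in the camera images.
- lid: loose bayonet lid, about 0.22 kg: white disc 86 mm across, 8 mm thick, black grip bar on top, grey spigot 54 mm across reaching 22 mm below the disc. Origin: centre of the disc's underside; z up; x along bar and lugs. It starts standing on its spigot on the bench (origin 22 mm up). Fits either way round (half-turn symmetric)
- grip (a point): centre of the top of the lid's grip bar, 42 mm above the lid's origin. The bar is black with an orange stripe, 60 mm long along the lid's x, 16 mm thick in y, and rises 34 mm above the disc; pinch it across its thickness
- lug (a point): end of one of the lid's two steel lugs, which stick out of the spigot along the lid's +x and -x to 39 mm from its axis; each is 10 mm wide in y and lies 10.5 to 20.5 mm below the lid's origin
- barrel: blue tumbler barrel 100 mm across on a dark 150 mm square base plate, fixed to the bench, upright. Origin: centre of the underside; z up. The steel flange on its neck is 8 mm thick, its top 118 mm above the origin, with a round hole 60 mm across and two slots along the barrel's +x and -x, each 17 mm wide in y and reaching 44 mm from the axis
- neck (a point): centre of the barrel's mouth, on top of the flange, 118 mm above the bench; axes as the barrel's. The lid enters with its x along the barrel's x (either way round) until its disc lies on the flange: the lid's origin is then here. The lugs then clear the flange's underside by 2.5 mm. A stop prevents turning anticlockwise
- half_mark (a point): yellow mark (half-way) on the flange's edge, 54 mm from the axis on the barrel's +x. A white mark (open) lies 0.55 rad anticlockwise of it and a red one (lock) 0.55 rad clockwise, seen from above
- ring (a joint): turn of the brass spring ring with the orange pointer, rad, clockwise from above: 0 rest (white mark), 0.55 half-way (yellow), 1.1 locked past the click (red). The lugs meet it after about 0.12 rad of free turn from entry, then carry it; the spring resists with 0.06 N m at first, 0.17 N m half-way, and turns the lid back if let go. From about 0.7 the click catch resists too
- bowl: bystander: white bowl, 100 mm across, 40 mm high; origin at the centre of its underside
- jar: bystander: amber jar, 60 mm across, 85 mm high; origin at the centre of its underside
- hammer: bystander: hammer lying on the bench, 220 mm long along its x, handle to -x

How it is judged:
On the way:
1. the lid sits down in the neck, lugs through the slots, spring ring hardly turned yet (z of lid in the frame of neck below 0.004 m and horizontal distance between lid and neck below 0.006 m and value of joint ring below 0.35 rad), for 0.1 s.
At the end, for the whole second after the job is handed in: The fingers still grip the lid (over 3 N); the lid sits in the neck (origin within 4 mm of the flange's top, 6 mm of the axis, tilt under 0.08 rad), still, turned 0.40 to 0.95 rad from its entry position, with the spring ring between 0.42 and 0.68 rad (half-way, 0.55) (value of joint ring between 0.42 and 0.68 rad and angle between the x axis of lid and the x axis of barrel, either way round between 0.4 and 0.95 rad and z of lid in the frame of neck between -0.003 and 0.004 m and horizontal distance between lid and neck below 0.006 m and angle between lid's own z axis and vertical below 0.08 rad and angular speed of lid below 0.15 rad/s and contact force between the fingers and lid above 3 N); the arm keeps its last pose, push and grip.
It fails at once if the ring is turned past 0.9 rad, into the lock click (value of joint ring above 0.9 rad).
It fails at once if the bowl is moved over 30 mm (distance of bowl from where it was at the start of the episode above 0.03 m).
It fails at once if the jar is moved over 30 mm (distance of jar from where it was at the start of the episode above 0.03 m).
It fails at once if the hammer is moved over 30 mm (distance of hammer from where it was at the start of the episode above 0.03 m).
It also fails if it takes over 45 s, if anything falls off the work surface, if the arm or the gripper's body presses on something with over 40 N, if the wrist force passes 120 N, or if a joint passes its speed limit or range.

## Robot

A 6-joint arm with a two-finger parallel gripper is mounted at the origin on the work surface. World frame = base frame: x ahead of the robot, y to its left, z up, the work surface at z = 0. Lengths are in m, angles in rad, forces in N, time in s.
With the tool pointing down it reaches from about 0.325 to 0.9 m from the base axis. Payload 6.1 kg.
Tool frame: the origin (TCP) lies midway between the tips of the shut fingers; the grasp point (between the pads) lies 19 mm behind it; z points along the fingers, y is the line along which they close (so a half turn about z gives the same grasp; the last joint's range is limited). The gripper opens to 85 mm and grips with 20 to 120 N. Pads are 22 mm wide; open, the fingers measure 114 mm over their backs; the gripper's body (76 mm by 85 mm) begins 54 mm behind the grasp point. The pads swing forward as they close: fully open they stand 13 mm farther back than shut.
Start: joints at [-1.444, 0.22, 1.526, -0, 1.395, -0.126], TCP at [0.156, -0.605, 0.231] pointing down, gripper open.
Joint ranges: [-2.98, 2.98], [-0.91, 2.08], [0.09, 2.57], [-1.24, 4.39], [0.2, 2.65], [-2.68, 2.68]. Speed limits (rad/s): [2.57, 2.57, 3.01, 3.14, 3.14, 3.14].

## Interface

Orientations are given as a unit quaternion [w, x, y, z].
In Python, from plant import * gives the robot as it stands. The module is installed in compiled form; this text tells all that it offers.
- The arm moves only by the tool arm_command, never from a script. Its argument "increments" is a list of rows, each a list of 7 numbers: the shift along the tool's x, y, z as a fraction of full scale, then the turn, a rotation vector about the tool's x, y, z as a fraction of full scale, then the opening, from 0 (shut) to 1 (fully open). In form: [[dx, dy, dz, ax, ay, az, claw], ...]. A call has 1 to 10 rows; each row shifts and turns the commanded pose from where the row before left it, along the tool's axes as they then stand; what a row does not reach is not made up. Full scale, the value 1, is 5 cm for a shift and 60 degrees for a turn. A row lasts 1/8 s, in which the tool goes at most 62.5 mm and 10.7 degrees, less where a joint would pass 70% of its speed; a pose out of reach is approached as far as the arm can. A call with a number of a shift or a turn outside -1 to 1 is refused whole. A call with a gripper value outside its range is refused whole. The fingers move at their own pace and stop on an object; the grip force is fixed at half the most. Time passes only in rows, so rows that do not move let the fingers close. It gives the time, the measured TCP pose, the force, the opening and the grip force at its end, in the units of the state.
- sense(): the state, without advancing time (a new reading comes with each control period).
- grab_frame(name): name is "side" or "top" or "wrist"; returns a dict with "frame" (480x640x3 uint8, blue, green, red), "fx", "fy", "cx", "cy" (pixels), "extrinsics" (4x4, takes a point from camera to world coordinates). Camera axes: x right, y down, z forward; pixel columns grow to the right and rows downward; lengths in m; the calibration is good to about 2 mm. A picture is of the moment at which its call begins. There is no depth.
- close_job(): hands the job in; it is judged then, once.
Trained networks look in the newest picture that a camera, given by its name, has taken for a name from the list of things; names that differ only in an ending like _2 or _b are one class to them, and where a whole thing is asked for, a point or a joint stands for the part that bears it (a point fixed in the world has none). Each returns a list of dicts, best first, with "score" (0 to 1); they miss things now and then, are a little off and sometimes report something else, mostly with a low value. They report only what shows in the picture. A call takes as long as a camera call.
- spot_in(camera, label): "centre" ([column, row] in pixels, amid what is visible of it).
- trace(camera, label): "pixels" (480x640 bool, what is visible of it) and "centre" ([column, row] in pixels, amid what is visible of it).
The state is a dict: "t": time; "joints": joint angles; "qvel": joint speeds; "effort": joint torques, N m; "tcp_pos": TCP position; "tcp_rot": TCP orientation; "wrist_force": force on the tool from outside, world axes, zero at the start; "moment": the same for the moment, N m; "opening": opening from 0.0 (shut) to 1.0 (fully open); "grip_force": force on a finger pad.
Only numpy, scipy, OpenCV 4.12 (cv2) and the standard library are available. Lean on these libraries where they do the work, as an engineer would, in place of code of your own. Each camera call takes 0.05 s, during which the arm holds its last target. There are 200 camera calls.

## Working session

There is one attempt and no reset: what is moved stays moved. The work goes in short steps, Python scripts to look and compute and a tool call to move; the robot and the scene stay as the last step left them, time stands still between calls to the robot, and variables do not carry over. Pictures are saved under pics/ and viewed, at most 10 in all, crops included, and the job is handed in when it is done.

Besides the shell and the picture viewer there is one more tool, called after "Request:" as name(argument=value, ...), one argument or row to a line, values as JSON. arm_command: Moves the arm, as the interface text tells. Shift numbers are shares of 5 cm and turn numbers shares of 60 degrees, none past 1 either way. Its arguments: {"type":"object","properties":{"increments":{"type":"array","items":{"type":"array","items":{"type":"number"}}}},"required":["increments"]}

```bash
mkdir -p pics
cat > h.py <<'E'
from plant import *
import numpy as np, cv2
def ray(f,px):
    E=np.array(f["extrinsics"]);d=E[:3,:3]@np.array([(px[0]-f["cx"])/f["fx"],(px[1]-f["cy"])/f["fy"],1]);return E[:3,3],d
def onz(f,px,z):
    o,d=ray(f,px);return o+d*(z-o[2])/d[2]
def proj(f,p):
    E=np.array(f["extrinsics"]);q=E[:3,:3].T@(np.array(p)-E[:3,3]);return np.array([f["fx"]*q[0]/q[2]+f["cx"],f["fy"]*q[1]/q[2]+f["cy"]])
E
python3 - <<'E'
from h import *
s=sense();print(s)
for c in("top","side"):
    f=grab_frame(c);cv2.imwrite(f"pics/{c}0.png",f["frame"]);print(c,f["fx"],np.round(f["extrinsics"],3).tolist())
    for l in("lid","grip","barrel","neck","half_mark","ring","bowl","jar","hammer"):
        try:
            r=spot_in(c,l);print(l,[(np.round(q["centre"]),round(q["score"],2)) for q in r[:3]])
        except Exception as e:print(l,e)
E
```

```text
{'t': 0.0, 'joints': array([-1.44411007e+00,  2.21186201e-01,  1.52758972e+00,  1.03470909e-05,
        1.39468998e+00, -1.26117762e-01]), 'qvel': array([-0.00122773,  0.00131412, -0.00071307, -0.00215882, -0.00082532,
        0.00091327]), 'effort': array([ 6.49788326e-04, -4.96895313e+01, -3.89397597e+01,  7.41322856e-05,
        1.11081800e-02,  2.39713819e-05]), 'tcp_pos': array([ 0.15623896, -0.6045499 ,  0.23023529]), 'tcp_rot': array([-9.36625582e-04,  9.92021577e-01,  1.26064720e-01,  4.82644555e-06]), 'wrist_force': array([ 0.32197984, -0.81040555,  0.17902666]), 'moment': array([ 0.01148207, -0.01435954, -0.0129598 ]), 'grip_force': 0.0, 'opening': 1.0024982241321814}
top 511.9660311681228 [[-0.004, -0.995, 0.098, 0.454], [-1.0, 0.001, -0.028, 0.016], [0.028, -0.098, -0.995, 1.03], [0.0, 0.0, 0.0, 1.0]]
lid [(array([202., 290.]), 0.85)]
grip [(array([202., 287.]), 0.93)]
barrel [(array([336., 260.]), 0.77)]
neck [(array([334., 257.]), 0.9)]
half_mark [(array([335., 258.]), 0.76)]
ring [(array([339., 285.]), 0.56)]
bowl []
jar [(array([171., 180.]), 0.88)]
hammer [(array([431., 182.]), 0.84), (array([172., 176.]), 0.73)]
side 438.6446312498325 [[-0.949, -0.202, 0.241, 0.336], [-0.314, 0.66, -0.682, 0.633], [-0.021, -0.723, -0.69, 0.742], [0.0, 0.0, 0.0, 1.0]]
lid [(array([323., 351.]), 0.96)]
grip [(array([322., 350.]), 0.78), (array([337., 246.]), 0.28)]
barrel [(array([336., 246.]), 0.74)]
neck [(array([331., 246.]), 0.85), (array([385., 201.]), 0.22)]
half_mark [(array([336., 245.]), 0.55)]
ring [(array([324., 239.]), 0.67)]
bowl [(array([386., 200.]), 0.59)]
jar [(array([205., 340.]), 0.87)]
hammer [(array([205., 343.]), 0.51)]
```

View pics/top0.png

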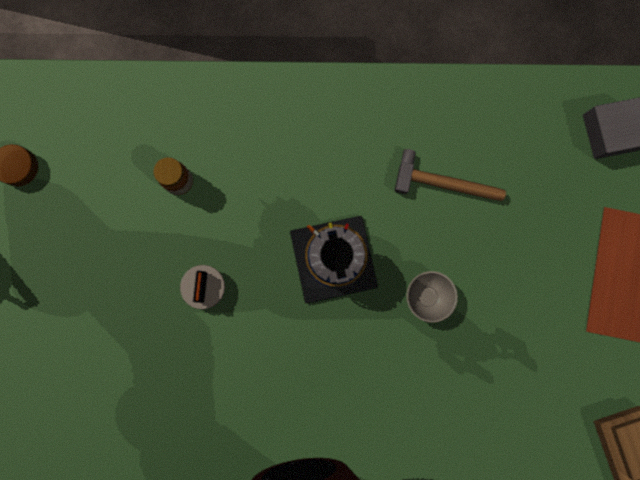

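View pics/side0.png

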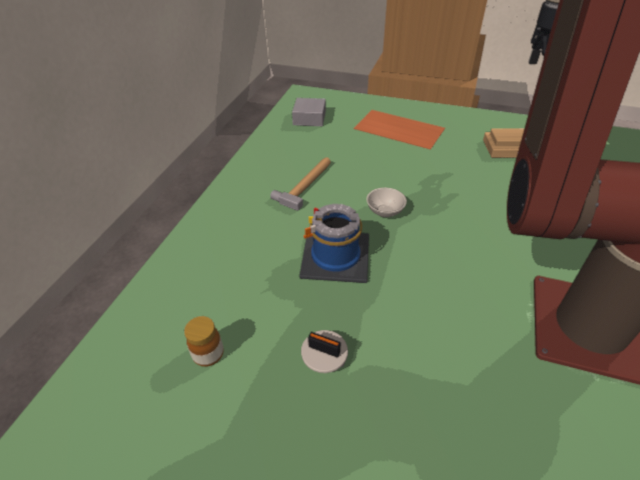

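The top view shows the lid at (202,288) with its bar nearly along image rows. The barrel mouth is at (336,256), with its slots tilted slightly and the yellow mark near (331,226). The side view agrees. Next I'll measure positions and angles.

Run:
```python
from h import *
f=grab_frame("top");im=f["frame"].astype(int)
m=trace("top","lid")[0]["pixels"].astype(np.uint8)
c,_=cv2.findContours(m,0,1);c=max(c,key=cv2.contourArea);e=cv2.fitEllipse(c);print("lid ell",e)
print("lid via disc top z30",onz(f,e[0],.028))
b,g,r=im[...,0],im[...,1],im[...,2]
dark=((im.max(2)<50)|((r>110)&(b<70)))&(cv2.erode(m,np.ones((5,5)))>0)
o=(r>110)&(g<110)&(b<70)&(m>0)
for n,k,z in(("stripe",o,.064),("bar",dark,.06)):
    ys,xs=np.nonzero(k);P=np.array([onz(f,(x,y),z)[:2] for x,y in zip(xs,ys)])
    w,v=np.linalg.eigh(np.cov(P.T));print(n,len(xs),P.mean(0),np.degrees(np.arctan2(v[1,1],v[0,1])),np.sqrt(w))
# neck
bm=trace("top","barrel")[0]["pixels"].astype(np.uint8)
cc=im[200:310,290:380].astype(np.uint8);cv2.imwrite("pics/nk.png",cv2.resize(cc,None,fx=6,fy=5.4,interpolation=2))
base=trace("top","barrel")[0]["pixels"];c,_=cv2.findContours(bm,0,1);c=max(c,key=cv2.contourArea);print("barrel rect",cv2.minAreaRect(c),onz(f,cv2.minAreaRect(c)[0],.005))
y=(r>130)&(g>110)&(b<70);y[:200]=0;y[310:]=0;ys,xs=np.nonzero(y[:, 290:380]);print("yellow",len(xs),xs.mean()+290,ys.mean(),onz(f,(xs.mean()+290,ys.mean()),.118))
```

```text
lid ell ((201.5207061767578, 286.7642517089844), (43.1850700378418, 43.971656799316406), 62.80913543701172)
lid via disc top z30 [0.47662399 0.22198978 0.028     ]
stripe 10 [0.47598732 0.22133615] 174.7370696083028 [0.0002114  0.01445411]
bar 280 [0.47662575 0.21665538] 175.20933733697552 [0.00640296 0.0172042 ]
barrel rect ((332.9574279785156, 258.4281311035156), (75.89488983154297, 75.28730773925781), 77.79953002929688) [ 0.53312962 -0.0347155   0.005     ]
yellow 0 nan nan [nan nan nan]<stdin>:16: RuntimeWarning: Mean of empty slice.
  ret = ret.dtype.type(ret / rcount)
```

View pics/nk.png

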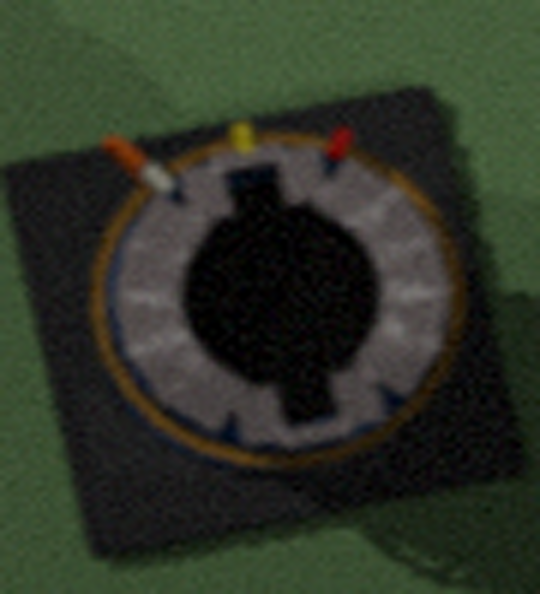

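Crop: the slots run from about (332,231) to (341,278) full-image pixels, so the barrel's yaw is about +11° and the hole is centred near (336.9,254.5). The pointer is at white. Next I'll go over the barrel for a wrist view.

Request:
arm_command(
  increments=[
    [0.785,-0.78,-0.117,0,0,0,1],
    [0.785,-0.78,-0.117,0,0,0,1],
    [0.785,-0.78,-0.117,0,0,0,1],
    [0.785,-0.78,-0.117,0,0,0,1],
    [0.785,-0.78,-0.117,0,0,0,1],
    [0.785,-0.78,-0.117,0,0,0,1],
    [0.785,-0.78,-0.117,0,0,0,1],
    [0.785,-0.78,-0.117,0,0,0,1],
    [0.785,-0.78,-0.117,0,0,0,1],
    [0.785,-0.78,-0.117,0,0,0,1],
  ],
)

```text
t: 2.45
tcp_pos: [0.4395, -0.1277, 0.2904]
tcp_rot: [0.0, 0.992, 0.126, 0.001]
wrist_force: [0.7, 0.5, -0.3]
opening: 1.004
grip_force: 0.0
```

Request:
arm_command(
  increments=[
    [0.785,-0.78,-0.117,0,0,0,1],
    [0.785,-0.78,-0.117,0,0,0,1],
    [0,0,0,0,0,0,1],
    [0,0,0,0,0,0,1],
  ],
)

```text
t: 2.95
tcp_pos: [0.4951, -0.0342, 0.3013]
tcp_rot: [0.0, 0.992, 0.127, -0.0]
wrist_force: [-0.9, -0.4, 0.3]
opening: 0.997
grip_force: 0.0
```

Run:
```python
from h import *
f=grab_frame("wrist");cv2.imwrite("pics/w1.png",f["frame"]);s=sense();print(s["tcp_pos"],s["tcp_rot"],s["joints"],f["fx"],np.round(f["extrinsics"],3).tolist())
for z in(.118,):
  p=onz({**f},(320,240),z);print(p)
print(proj(f,[.54,-.035,.118]))
for l in("neck","barrel","half_mark","lid"):print(l,[(np.round(q["centre"]),round(q["score"],2)) for q in spot_in("wrist",l)[:3]])
```

```text
[ 0.49489271 -0.03476547  0.30129144] [ 1.40606846e-04  9.92047612e-01  1.25862726e-01 -3.01347614e-04] [-2.28912978e-01 -1.30901065e-01  1.75956237e+00 -4.74002259e-04
  1.51339867e+00  1.08951579e+00] 432.265825391177 [[0.251, -0.931, -0.266, 0.563], [-0.968, -0.241, -0.069, -0.017], [-0.0, 0.275, -0.961, 0.444], [0.0, 0.0, 0.0, 1.0]]
[ 0.48184126 -0.0426327   0.118     ]
[329.98269533 164.06246622]
neck [(array([327., 156.]), 0.95), (array([489., 284.]), 0.67), (array([ 47., 151.]), 0.55)]
barrel [(array([324., 157.]), 0.81)]
half_mark [(array([323., 158.]), 0.6)]
lid [(array([ 45., 148.]), 0.81)]
```

View pics/w1.png

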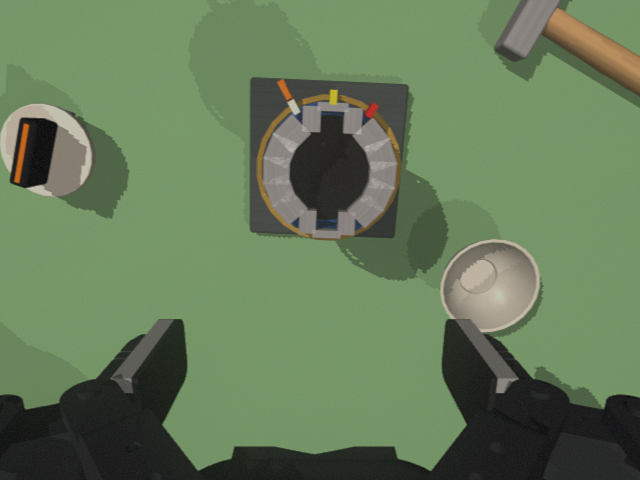

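The wrist view shows the neck hole at about (329,171), the yellow mark at (334,96) and base corners (250,78), (408,85), (395,238) and (249,233). The lid is at (47,150).

```bash
cat > neck.py <<'E'
from h import *
from scipy.optimize import least_squares
def yaw_off(f):
    im=f["frame"];hsv=cv2.cvtColor(im,cv2.COLOR_BGR2HSV).astype(int);H,S,V=hsv[...,0],hsv[...,1],hsv[...,2]
    c0=onz(f,(329,171),.118)
    # rays: first grey-bright pixel outward from the centre, on z=.118
    def circ(c,R0):
        P=[]
        for a in np.radians(np.arange(0,360,2)):
            for r in np.arange(.02,.05,.0002):
                p=proj(f,[c[0]+r*np.cos(a),c[1]+r*np.sin(a),.118])
                u,v=np.round(p).astype(int)
                if V[v,u]>85 and S[v,u]<70: P.append((c[0]+r*np.cos(a),c[1]+r*np.sin(a),r));break
        return np.array(P)
    P=circ(c0,.03);Q=P[P[:,2]<.034]
    s=least_squares(lambda x:np.hypot(Q[:,0]-x[0],Q[:,1]-x[1])-x[2],[c0[0],c0[1],.03],loss="soft_l1",f_scale=.0005);return s.x,len(Q),H,S,V
if __name__=="__main__":
    f=grab_frame("wrist");x,n,H,S,V=yaw_off(f);print("hole",x,n)
    y=(H>22)&(H<34)&(S>150)&(V>120);y[:60]=0;y[140:]=0;y[:,:250]=0;y[:,420:]=0
    ys,xs=np.nonzero(y);q=onz(f,(xs.mean(),ys.mean()),.118);print("yel",len(xs),xs.mean(),ys.mean(),q,np.degrees(np.arctan2(q[1]-x[1],q[0]-x[0])),np.hypot(*(q[:2]-x[:2])))
    t=grab_frame("top");print("top neck est",onz(t,(336.9,254.5),.118))
    im=f["frame"].astype(int)
    plate=((V<90)&(S<90)).astype(np.uint8)
    for z in (.006,.010):
        C=np.array([onz(f,p,z)[:2] for p in((250,78),(408,85),(395,238),(249,233))]);d1=C[0]-C[3];d2=C[1]-C[2];print(z,C.mean(0),[np.degrees(np.arctan2(d[1],d[0])) for d in(d1,d2)],[np.degrees(np.arctan2(d[1],d[0]))+90 for d in (C[1]-C[0],C[2]-C[3])],[np.linalg.norm(d)for d in(d1,d2,C[1]-C[0])])
    m=trace("wrist","lid")[0]["pixels"]
    o=((H<14)&(S>150)&(V>120)&m);ys,xs=np.nonzero(o)
    P=np.array([onz(f,(a,b),.064)[:2] for a,b in zip(xs,ys)]);w,v=np.linalg.eigh(np.cov(P.T));print("stripe",len(xs),P.mean(0),np.degrees(np.arctan2(v[1,1],v[0,1])),np.sqrt(w)*12**.5)
    c=cv2.findContours(m.astype(np.uint8),0,1)[0];c=max(c,key=cv2.contourArea);h=np.array([onz(f,p[0],.03)[:2] for p in c])
    s=least_squares(lambda x:np.hypot(h[:,0]-x[0],h[:,1]-x[1])-x[2],[*h.mean(0),.043],loss="soft_l1",f_scale=.001);print("lid disc",s.x)
E
python3 neck.py
```

```text
hole [ 0.53419452 -0.03557944  0.03005526] 153
yel 116 330.98275862068965 95.9396551724138 [ 0.58622184 -0.02458929  0.118     ] 11.927700782556645 0.05317541794921588
top neck est [ 0.53149585 -0.03617609  0.118     ]
0.006 [ 0.53256684 -0.03757256] [np.float64(11.617088459729004), np.float64(12.566979419034041)] [np.float64(11.963445054013832), np.float64(12.3229953086162)] [np.float64(0.151060427410016), np.float64(0.1501089822967122), np.float64(0.15000751493153117)]
0.01 [ 0.53284682 -0.03739488] [np.float64(11.617088459728995), np.float64(12.566979419034038)] [np.float64(11.963445054013818), np.float64(12.3229953086162)] [np.float64(0.14968044801229435), np.float64(0.14873769461711245), np.float64(0.14863715418478793)]
stripe 167 [0.48000705 0.22129568] 174.6209908863364 [0.00537802 0.05285885]
lid disc [0.47910154 0.21871587 0.04277384]
```

Request:
arm_command(
  increments=[
    [0.05,-0.86,0.267,0,0,0,1],
    [0.05,-0.86,0.267,0,0,0,1],
    [0.05,-0.86,0.267,0,0,0,1],
    [0.05,-0.86,0.267,0,0,0,1],
    [0.05,-0.86,0.267,0,0,0,1],
    [0.05,-0.86,0.267,0,0,0,1],
    [0,0,0,0,0,0.165,1],
    [0,0,0,0,0,0.165,1],
    [0,0,0,0,0,0,1],
    [0,0,0,0,0,0,1],
  ],
)

```text
t: 4.6
tcp_pos: [0.4454, 0.2191, 0.2215]
tcp_rot: [-0.0, 0.999, -0.045, 0.0]
wrist_force: [0.6, 0.5, 0.4]
opening: 0.997
grip_force: 0.0
```

```bash
cat > lid.py <<'E'
from h import *
from scipy.optimize import least_squares
from scipy.spatial.transform import Rotation as R
f=grab_frame("wrist");cv2.imwrite("pics/w2.png",f["frame"]);s=sense();print(s["tcp_pos"],s["tcp_rot"],s["joints"])
q=s["tcp_rot"];M=R.from_quat([*q[1:],q[0]]).as_matrix();print("toolx yaw",np.degrees(np.arctan2(M[1,0],M[0,0])))
hsv=cv2.cvtColor(f["frame"],cv2.COLOR_BGR2HSV).astype(int);H,S,V=hsv[...,0],hsv[...,1],hsv[...,2]
m=trace("wrist","lid")[0]["pixels"];o=((H<14)&(S>150)&(V>120)&m);ys,xs=np.nonzero(o);print("stripe px",xs.mean(),ys.mean(),np.ptp(xs),np.ptp(ys))
P=np.array([onz(f,(a,b),.064)[:2] for a,b in zip(xs,ys)]);w,v=np.linalg.eigh(np.cov(P.T));print("stripe",len(xs),P.mean(0),np.degrees(np.arctan2(v[1,1],v[0,1])),np.sqrt(w)*12**.5)
c=cv2.findContours(m.astype(np.uint8),0,1)[0];c=max(c,key=cv2.contourArea);h=np.array([onz(f,p[0],.03)[:2] for p in c])
z=least_squares(lambda x:np.hypot(h[:,0]-x[0],h[:,1]-x[1])-x[2],[*h.mean(0),.043],loss="soft_l1",f_scale=.0007);print("disc",z.x)
E
python3 lid.py
```

```text
[0.44541587 0.21910166 0.22148827] [-2.86996456e-05  9.98972999e-01 -4.53093907e-02  6.96929149e-05] [ 2.98131457e-01 -8.39936039e-02  1.86562545e+00  7.27091248e-06
  1.35981023e+00  1.95957608e+00]
toolx yaw -5.193852124521459Traceback (most recent call last):
  File "lid.py", line 7, in <module>
    m=trace("wrist","lid")[0]["pixels"];o=((H<14)&(S>150)&(V>120)&m);ys,xs=np.nonzero(o);print("stripe px",xs.mean(),ys.mean(),np.ptp(xs),np.ptp(ys))
      ~~~~~~~~~~~~~~~~~~~~^^^
IndexError: list index out of range
```

View pics/w2.png

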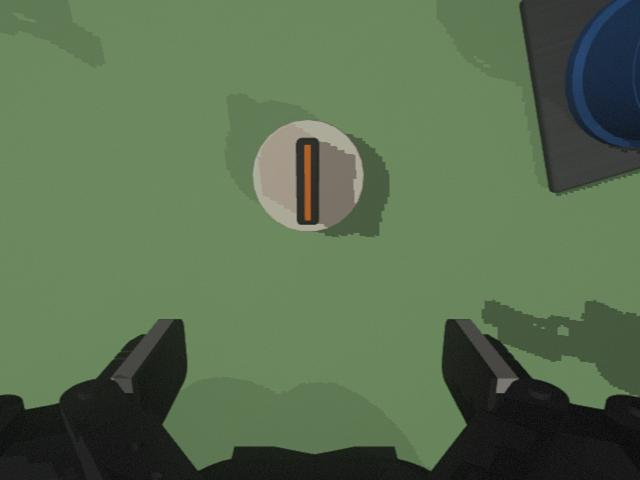

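The lid disc is centred at (308,176) and the bar (307,181) is nearly parallel to the pads. The lid net missed it, so I'll segment by colour.

```bash
sed -i 's/^m=trace.*pixels"\];/m=np.zeros(H.shape,bool);m[110:245,240:378]=~((H>40)\&(H<85)\&(S>60))[110:245,240:378];mm=cv2.morphologyEx(m.astype(np.uint8),cv2.MORPH_OPEN,np.ones((5,5)));m=mm>0;/' lid.py; python3 lid.py
```

```text
[0.44539353 0.21911933 0.22144418] [-2.01626149e-05  9.98949476e-01 -4.58251163e-02  4.79462527e-05] [ 2.98180330e-01 -8.39504838e-02  1.86566921e+00  5.74770540e-06
  1.35977005e+00  1.96065779e+00]
toolx yaw -5.253011246911382
stripe px 307.11777301927197 181.68094218415416 6 74
stripe 467 [0.47913287 0.22092271] 175.51179288445525 [0.00430455 0.05089453]
disc [0.47858297 0.22097474 0.04248418]
```

Request:
arm_command(
  increments=[
    [0.33,-0.05,0.3,0,0,-0.01,1],
    [0.334,-0.048,0.5,0,0,0,1],
    [0,0,0.9,0,0,0,1],
    [0,0,0.9,0,0,0,1],
    [0,0,0.7,0,0,0,1],
    [0,0,0.3,0,0,0,1],
    [0,0,0.1,0,0,0,1],
    [0,0,0,0,0,0,0],
    [0,0,0,0,0,0,0],
    [0,0,0,0,0,0,0],
  ],
)

```text
t: 6.0
tcp_pos: [0.4796, 0.2216, 0.0375]
tcp_rot: [-0.0, 0.999, -0.041, 0.001]
wrist_force: [0.6, -0.3, -0.1]
opening: 0.375
grip_force: 0.0
```

Request:
arm_command(
  increments=[
    [0,0,0,0,0,0,0],
    [0,0,0,0,0,0,0],
    [0,0,0,0,0,0,0],
    [0,0,0,0,0,0,0],
  ],
)

```text
t: 6.5
tcp_pos: [0.4793, 0.2215, 0.0371]
tcp_rot: [-0.0, 0.999, -0.041, 0.0]
wrist_force: [-1.6, -0.3, 5.9]
opening: 0.18
grip_force: 59.2
```

Request:
arm_command(
  increments=[
    [0,0,-0.5,0,0,0,0],
    [0,0,-0.9,0,0,0,0],
    [0,0,-0.9,0,0,0,0],
    [0,0,-0.66,0,0,0,0],
    [0.25,0.84,0,0,0,0,0],
    [0.25,0.84,0,0,0,0,0],
    [0.25,0.84,0,0,0,0,0],
    [0.25,0.84,0,0,0,0,0],
    [0.26,0.84,0,0,0,0,0],
    [0.26,0.84,0,0,0,0,0],
  ],
)

```text
t: 7.75
tcp_pos: [0.5332, -0.0373, 0.1833]
tcp_rot: [-0.0, 0.999, -0.041, -0.001]
wrist_force: [0.6, 0.6, -3.3]
opening: 0.173
grip_force: 59.3
```

Request:
arm_command(
  increments=[
    [0,0,0,0,0,-0.14,0],
    [0,0,0,0,0,-0.14,0],
    [0,0,0,0,0,0,0],
    [0,0,0,0,0,0,0],
    [0,0,0,0,0,0,0],
  ],
)

```text
t: 8.38
tcp_pos: [0.5337, -0.0359, 0.1842]
tcp_rot: [-0.0, 0.995, 0.105, -0.0]
wrist_force: [-0.4, -0.7, -3.0]
opening: 0.177
grip_force: 59.7
```

Run:
```python
from h import *
s=sense();print(s["tcp_pos"],s["tcp_rot"],s["joints"],s["wrist_force"],s["grip_force"])
f=grab_frame("wrist");g=grab_frame("side");t=grab_frame("top")
c=proj(g,[.534,-.036,.14]).astype(int);print(c);a=g["frame"][c[1]-55:c[1]+65,c[0]-60:c[0]+60]
c=proj(t,[.534,-.036,.14]).astype(int);print(c);b=t["frame"][c[1]-60:c[1]+60,c[0]-60:c[0]+60]
w=f["frame"][:,:]
cv2.imwrite("pics/h1.png",np.vstack([np.hstack([cv2.resize(a,(300,300)),cv2.resize(b,(300,300))]),cv2.resize(w[200:440,100:580],(600,300))]))
```

```text
[ 0.53368732 -0.03585934  0.18421926] [-3.25118721e-05  9.94507331e-01  1.04666843e-01 -1.37987334e-04] [-2.14555044e-01  4.43910613e-02  1.81120771e+00 -2.59680494e-05
  1.28627632e+00  1.14653078e+00] [-0.39139146 -0.7168077  -3.02053972] 59.68144118785858
[335 210]
[337 252]
```

View pics/h1.png

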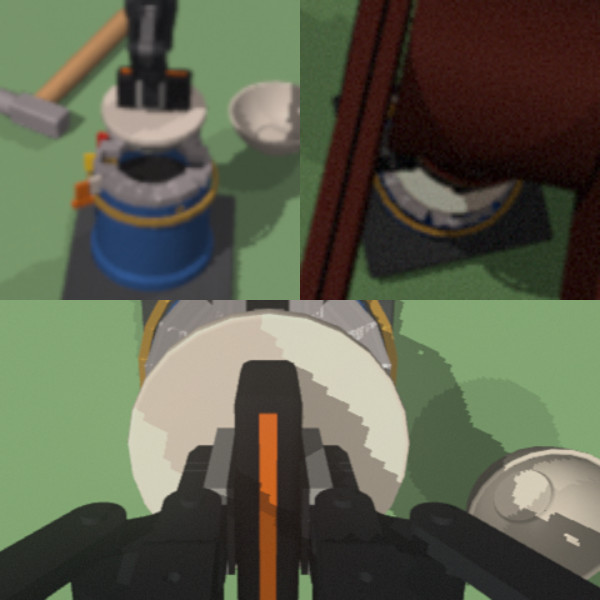

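Side view: the lid hangs level above the mouth, with the pointer still at white. Wrist crop: the disc's far edge is at about pixel (312,212). I'll use that to measure the lid's offset in the hand.

Run:
```python
from h import *
from scipy.optimize import least_squares
f=grab_frame("wrist");hsv=cv2.cvtColor(f["frame"],cv2.COLOR_BGR2HSV).astype(int)
s=sense();p=s["tcp_pos"];zt=p[2]-.0071
m=((hsv[...,1]<75)&(hsv[...,2]>110)).astype(np.uint8)
P=[];c=p[:2]
# outermost edge vs green/other: scan inward from 50mm in directions away from fingers
g=cv2.GaussianBlur(f["frame"],(3,3),0).astype(int);lab=cv2.cvtColor(f["frame"],cv2.COLOR_BGR2LAB).astype(float)
for a in np.radians(np.arange(-75,76,3)+12):
    if abs(np.degrees(a)-12)<52: continue   # barrel backdrop
    best=[]
    rr=np.arange(.036,.050,.00025)
    pr=np.array([proj(f,[c[0]+r*np.cos(a),c[1]+r*np.sin(a),zt]) for r in rr])
    v=cv2.remap(lab.astype(np.float32),pr[:,0].astype(np.float32)[None],pr[:,1].astype(np.float32)[None],1)[0]
    d=np.linalg.norm(v[4:]-v[:-4],axis=1);k=d.argmax()+2;P.append((c[0]+rr[k]*np.cos(a),c[1]+rr[k]*np.sin(a)))
P=np.array(P)
x=least_squares(lambda x:np.hypot(P[:,0]-x[0],P[:,1]-x[1])-.043,c,loss="soft_l1",f_scale=.0005);print(p,x.x,len(P),np.round(x.fun*1000,1))
q=onz(f,(312,212),zt);print("front dist",np.hypot(*(q[:2]-c)))
```

```text
[ 0.53382311 -0.03594059  0.18442424] [ 0.53190296 -0.03658154] 16 [-0.4 -0.  -0.2 -0.1 -0.2  0.1  0.2  0.3  0.4  0.6 -0.  -0.1 -0.2 -0.3
 -0.1 -0.5]
front dist 0.041448665495834765
```

Request:
arm_command(
  increments=[
    [0.036,0,0.3,0,0,0,0],
    [0,0,0.2,0,0,0,0],
    [0,0,0.1,0,0,0,0],
    [0,0,0.05,0,0,0,0],
    [0,0,0.05,0,0,0,0],
    [0,0,0.05,0,0,0,0],
    [0,0,0,0,0,0,0],
  ],
)

```text
t: 9.45
tcp_pos: [0.5355, -0.0357, 0.1468]
tcp_rot: [-0.0, 0.994, 0.105, -0.0]
wrist_force: [0.6, -0.4, -2.6]
opening: 0.177
grip_force: 59.7
```

Request:
arm_command(
  increments=[
    [0,0,0.05,0,0,0,0],
    [0,0,0.05,0,0,0,0],
    [0,0,0.05,0,0,0,0],
    [0,0,0,0,0,0,0],
  ],
)

```text
t: 9.95
tcp_pos: [0.5353, -0.0356, 0.139]
tcp_rot: [-0.0, 0.994, 0.105, -0.0]
wrist_force: [-0.4, 0.7, -3.0]
opening: 0.176
grip_force: 59.7
```

Request:
arm_command(
  increments=[
    [0,0,0.04,0,0,0,0],
    [0,0,0.04,0,0,0,0],
    [0,0,0.03,0,0,0,0],
    [0,0,0,0,0,0,0],
    [0,0,0,0,0,0,0],
  ],
)

```text
t: 10.58
tcp_pos: [0.5356, -0.0357, 0.134]
tcp_rot: [0.0, 0.994, 0.105, 0.0]
wrist_force: [-0.4, -0.5, -2.8]
opening: 0.177
grip_force: 59.7
```

Request:
arm_command(
  increments=[
    [0,0,0.02,0,0,0,0],
    [0,0,0.02,0,0,0,0],
    [0,0,0,0,0,0,0],
    [0,0,0,0,0,0,0],
  ],
)

```text
t: 11.08
tcp_pos: [0.5359, -0.0358, 0.1331]
tcp_rot: [0.0, 0.994, 0.105, 0.0]
wrist_force: [-3.5, 0.2, 5.4]
opening: 0.174
grip_force: 60.8
```

Request:
arm_command(
  increments=[
    [0,0.003,0,0,0,0.08,0],
    [0,0.003,0,0,0,0.08,0],
    [0,0.003,0,0,0,0.08,0],
    [0,0.003,0,0,0,0.08,0],
    [0,0,0,0,0,0,0],
    [0,0,0,0,0,0,0],
  ],
)

```text
t: 11.82
tcp_pos: [0.5363, -0.0361, 0.1331]
tcp_rot: [-0.0, 0.998, -0.061, 0.001]
wrist_force: [-1.6, 1.4, 5.3]
opening: 0.175
grip_force: 60.9
```

```bash
cat > look.py <<'E'
from h import *
import sys
s=sense();print(s["tcp_pos"],s["tcp_rot"],s["wrist_force"],s["moment"],s["grip_force"])
f=grab_frame("wrist");g=grab_frame("side")
c=proj(g,[.555,-.02,.12]).astype(int);a=g["frame"][c[1]-40:c[1]+40,c[0]-50:c[0]+50]
cv2.imwrite(sys.argv[1],np.hstack([cv2.resize(a,(500,400),interpolation=2),cv2.resize(f["frame"][100:340,230:410],(300,400))]))
n=[.534,-.0358,.118]
for a in np.radians([12.1+31.5,12.1,12.1-31.5]):
    p=proj(g,[n[0]+.056*np.cos(a),n[1]+.056*np.sin(a),.118]);print((p-c+[50,40])*5)
hsv=cv2.cvtColor(g["frame"],cv2.COLOR_BGR2HSV).astype(int)
o=(hsv[...,0]<17)&(hsv[...,0]>6)&(hsv[...,1]>170)&(hsv[...,2]>110);o[:c[1]-40]=0;o[c[1]+40:]=0;o[:,:c[0]-50]=0;o[:,c[0]+10:]=0
ys,xs=np.nonzero(o);print("orange",len(xs),(xs.mean()-c[0]+50)*5,(ys.mean()-c[1]+40)*5)
E
python3 look.py pics/t1.png
```

```text
[ 0.5362724  -0.03611871  0.13312458] [-1.70419600e-04  9.98108915e-01 -6.14652197e-02  7.69614642e-04] [-1.58983325  1.40792502  5.32419559] [0.46449623 0.39400181 0.03914137] 60.89737057685852
[193.42135573 229.66540538]
[182.48653934 182.23069064]
[209.42810805 138.97895568]
orange 52 162.5 243.07692307692307
```

View pics/t1.png

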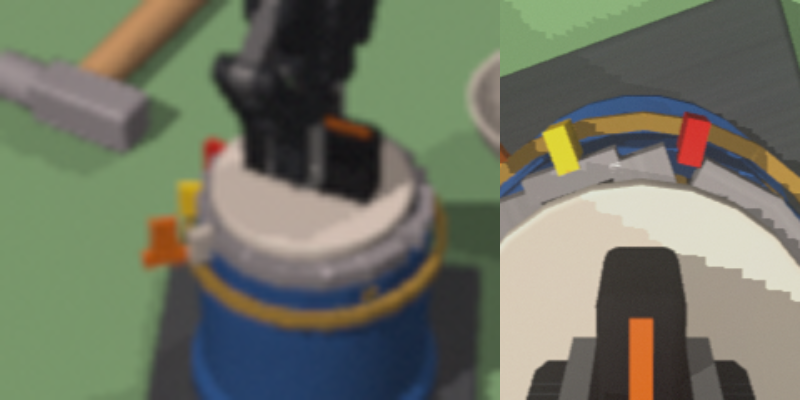

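Side crop: the lid is flush, and the orange pointer at (162,243) is between the white and yellow (187,195) marks. I'll turn the remaining ~19°.

Request:
arm_command(
  increments=[
    [0,0.003,0,0,0,0.08,0],
    [0,0.003,0,0,0,0.08,0],
    [0,0.003,0,0,0,0.08,0],
    [0,0.003,0,0,0,0.08,0],
    [0,0,0,0,0,0,0],
    [0,0,0,0,0,0,0],
    [0,0,0,0,0,0,0],
  ],
)

```text
t: 12.8
tcp_pos: [0.5362, -0.0371, 0.1331]
tcp_rot: [0.0, 0.974, -0.227, 0.001]
wrist_force: [-2.8, -0.7, 5.1]
opening: 0.176
grip_force: 60.8
```

```bash
python3 look.py pics/t2.png
```

```text
[ 0.53618116 -0.03709691  0.1331429 ] [ 6.68376456e-05  9.73906373e-01 -2.26948454e-01  8.78435380e-04] [-2.84468341 -0.7064994   5.09552919] [0.18736188 0.31264329 0.09748242] 60.83493232727051
[193.42135573 229.66540538]
[182.48653934 182.23069064]
[209.42810805 138.97895568]
orange 56 161.25 207.76785714285708
```

View pics/t2.png

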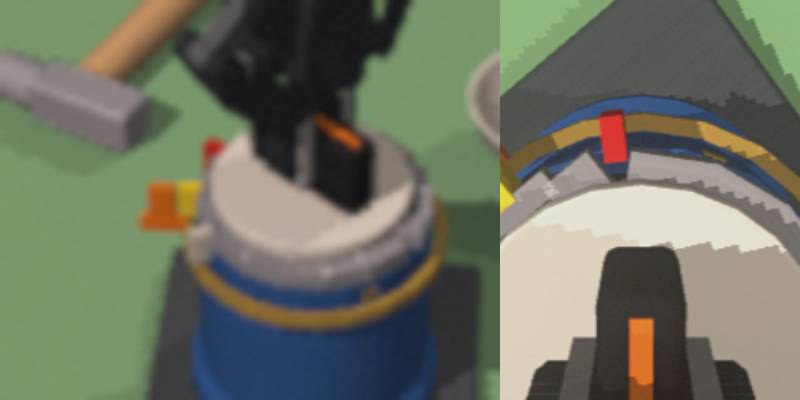

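The pointer at (161,208) is beside the yellow mark. I'll quantify it with the wrist camera, referenced to the yellow mark.

Run:
```python
from h import *
def ang(f,box,lo,hi,z):
    hsv=cv2.cvtColor(f["frame"],cv2.COLOR_BGR2HSV).astype(int);m=np.zeros(hsv.shape[:2],bool);u0,v0,u1,v1=box
    m[v0:v1,u0:u1]=((hsv[...,0]>=lo)&(hsv[...,0]<hi)&(hsv[...,1]>150)&(hsv[...,2]>110))[v0:v1,u0:u1]
    n,l,st,ce=cv2.connectedComponentsWithStats(m.astype(np.uint8));o=[]
    for i in range(1,n):
        if st[i,4]>30:
            q=onz(f,ce[i],z)[:2]-[.5342,-.0357];o.append((st[i,4],np.round(ce[i]),np.degrees(np.arctan2(q[1],q[0])).round(1),np.hypot(*q).round(4)))
    return o
f=grab_frame("wrist")
for z in(.105,.110,.118):print("orange",z,ang(f,(90,100,300,300),4,17,z),"yellow",ang(f,(90,100,300,300),22,34,z))
a=cv2.imread("pics/w1.png");np.save
g=grab_frame("side");b=cv2.imread("pics/side0.png")
for nm,im in(("start",b),("now",g["frame"])):
    print(nm,[ang({**g,"frame":im},(295,195,345,245),4,17,z) for z in(.105,.110)],ang({**g,"frame":im},(295,195,345,245),22,34,.118))
```

```text
orange 0.105 [(np.int32(1049), array([209., 181.]), np.float64(12.2), np.float64(0.0666))] yellow [(np.int32(483), array([226., 211.]), np.float64(15.2), np.float64(0.0534))]
orange 0.11 [(np.int32(1049), array([209., 181.]), np.float64(11.1), np.float64(0.0663))] yellow [(np.int32(483), array([226., 211.]), np.float64(13.7), np.float64(0.0535))]
orange 0.118 [(np.int32(1049), array([209., 181.]), np.float64(9.2), np.float64(0.0659))] yellow [(np.int32(483), array([226., 211.]), np.float64(11.3), np.float64(0.0536))]
start [[(np.int32(64), array([308., 233.]), np.float64(45.4), np.float64(0.0665))], [(np.int32(64), array([308., 233.]), np.float64(49.4), np.float64(0.0688))]] []
now [[(np.int32(57), array([305., 222.]), np.float64(14.6), np.float64(0.0657))], [(np.int32(57), array([305., 222.]), np.float64(19.4), np.float64(0.0652))]] []
```

The pointer stands at about 11–12°, and the yellow mark is at about 12°. That puts the ring at about 0.55. The lid is flush and gripped at 60 N, so I'll hand it in.

```bash
python3 -c "
from plant import *
print(sense()['qvel'].round(3));print(close_job())"
```

```text
[ 0.     0.001  0.001  0.002 -0.     0.   ]
the job is handed in; nothing more can be done
None
```

I handed the job in with the lid flush in the neck and turned about 0.67 rad, the pointer at the yellow mark (ring about 0.55 rad by camera), and the lid still gripped at about 60 N; the hand-in call returned no verdict.

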